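# Swap the capacitor and the strainer between two parts trays

### The arm

A 6-joint arm with a two-finger parallel gripper is mounted at the origin on the work surface. World frame = base frame: x ahead of the robot, y to its left, z up, the work surface at z = 0. Lengths are in m, angles in rad, forces in N, time in s.
With the tool pointing down it reaches from about 0.35 to 0.85 m from the base axis. Payload 8.1 kg.
Tool frame: the origin (TCP) lies between the finger pads; the fingertips stand 11 mm ahead of it and the grasp point (between the pads) lies 8 mm behind it (tips_ahead is the z of the fingertips in the tool frame, in m); z points along the fingers, y is the line along which they close (so a half turn about z gives the same grasp; the last joint's range is limited). The gripper opens to 93 mm and grips with 3 to 60 N. Pads are 15 mm wide; open, the fingers measure 128 mm over their backs; the gripper's body (75 mm by 188 mm) begins 65 mm behind the grasp point.
Start: joints at [1.241, 0.13, 1.488, -0, 1.523, -0.085], TCP at [0.145, 0.582, 0.23] pointing down, gripper open.
Joint ranges: [-2.96, 2.96], [-0.89, 2.26], [0.02, 2.5], [-1.34, 4.48], [0, 2.73], [-2.66, 2.66]. Speed limits (rad/s): [2.39, 2.39, 2.79, 3.14, 3.14, 3.14].

### API

Orientations are given as a rotation vector (axis times angle).
In Python, from plant import read_state, read_camera, close_job, tips_ahead gives the robot as it stands. The module is installed in compiled form; this text tells all that it offers.
- The arm moves only by the tool move_arm, never from a script. Its argument "plan" is a list of rows, each a list of 7 numbers: the turn, a rotation vector about the tool's x, y, z in units of 6 degrees (1.0 is 6 degrees), then the shift along the tool's x, y, z in units of 25 mm (1.0 is 25 mm), then the finger opening in mm, from 0 to 93. A call has exactly 10 rows; each row shifts and turns the commanded pose from where the row before left it, along the tool's axes as they then stand; what a row does not reach is not made up. A row lasts 1/10 s, in which the tool goes at most 50 mm and 8.59 degrees, less where a joint would pass 70% of its speed; a pose out of reach is approached as far as the arm can. A call is refused whole if a number of a shift passes 1 or a number of a turn 1, either way. A call with a gripper value outside its range is refused whole. The fingers move at their own pace and stop on an object; "force" is the grip in N (left out, the last holds). Time passes only in rows, so rows that do not move let the fingers close, or fill a call up. It gives the time, the measured TCP pose, the force, the opening and the grip force at its end, in the units of the state.
- read_state(): the state, without advancing time (a new reading comes with each control period).
- read_camera(name): name is "side" or "top" or "wrist"; returns a dict with "frame" (480x640x3 uint8, red, green, blue), "z_map" (480x640 float32, m along the optical axis (not along the pixel's ray), 0 where there is no reading), "fx", "fy", "cx", "cy" (pixels), "distortion" ([k1, k2, p1, p2, k3] as OpenCV has them; the pictures are not rectified), "rvec" (rotation vector, rad) and "tvec" (3), from world to camera coordinates, as OpenCV has them. Camera axes: x right, y down, z forward; pixel columns grow to the right and rows downward; lengths in m; the calibration is good to about 2 mm. A picture is of the moment at which its call begins.
- close_job(): hands the job in; it is judged then, once.
The state is a dict: "t": time; "q": joint angles; "dq": joint speeds; "joint_torque": joint torques, N m; "tool_pos": TCP position; "orientation": TCP orientation; "force": force on the tool from outside, world axes, zero at the start; "wrist_torque": the same for the moment, N m; "opening": finger opening in m; "gripper_force": force on a finger pad.
Only numpy, scipy, OpenCV 4.12 (cv2) and the standard library are available. Lean on these libraries where they do the work, as an engineer would, in place of code of your own. Each camera call takes 0.05 s, during which the arm holds its last target. There are 200 camera calls.

### The job

Two boiler parts have been put down in each other's tray: the large capacitor stands on the pad of the valve's tray, and the brass strainer on the pad of the fan motor's tray. Swap them, so that the large capacitor stands wholly on the round pad in the fan motor's tray and the strainer wholly on the round pad in the valve's tray. Keep both upright, and set them down rather than drop them.

Things in the scene. Friction and masses are not known exactly. Their poses are not given: they have to be found in the camera images.
- capacitor: The larger of two plain aluminium capacitor cans: an upright cylinder 54 mm in diameter, 90 mm high, with small terminals up to 103 mm on its black top; about 0.25 kg. Origin at the centre of its underside, z up its axis. Starts on the pad of the valve's tray. Grip the can from above. (The small capacitor, 35 mm wide, 60 mm high, is not wanted.)
- strainer: An upright brass strainer: round foot 54 mm in diameter, 12 mm high; above it a round body 44 mm in diameter up to 72 mm; a hexagonal head 30 mm across up to 86 mm; about 0.35 kg. Origin at the centre of its underside, z up its axis. Starts on the pad of the motor's tray. Grip the round body from above. (The low brass plug, 36 mm high, is not wanted.)
- motor_tray: Fixed grey steel tray, 255 x 260 mm, rim 14 mm, with a fan motor, a dark cylinder with a fan wheel (up to 88 mm high) along its far rim. Origin: on the bench under the centre of its round black pad (90 mm wide, top 10 mm above the bench). x points to the far rim, y left; floor (x -65..190, y -65..195 mm) 4 mm above the bench. Floor at (0, 125) mm is bare for 40 mm around. Within 85 mm of the pad's centre bystanders are under 28 mm high.
- valve_tray: Fixed grey steel tray, 255 x 260 mm, rim 14 mm, with a water valve, a brass pipe with a black box (up to 88 mm high) along its far rim. Origin: on the bench under the centre of its round black pad (90 mm wide, top 10 mm above the bench). x points to the far rim, y left; floor (x -65..190, y -65..195 mm) 4 mm above the bench. Floor at (0, 125) mm is bare for 40 mm around. Within 85 mm of the pad's centre bystanders are under 28 mm high.

How it is judged:
At the end, for the whole second after the job is handed in: The large capacitor stands on the pad of the fan motor's tray and the strainer on the pad of the valve's tray, each with its axis within 20 mm of the pad's centre, its underside at the pad's height (5 mm either way), upright within 10 degrees, at rest and released (horizontal distance between capacitor and motor_tray below 0.02 m and z of capacitor in the frame of motor_tray between 0.005 and 0.015 m and angle between each of capacitor, strainer's own z axis and vertical below 0.17 rad and linear speed of each of capacitor, strainer below 0.02 m/s and contact force between the fingers and capacitor below 0.1 N and horizontal distance between strainer and valve_tray below 0.02 m and z of strainer in the frame of valve_tray between 0.005 and 0.015 m and contact force between the fingers and strainer below 0.1 N); the robot touches nothing.
It fails at once if the capacitor or the strainer tips over (leans more than 40 degrees) (angle between any of capacitor, strainer's own z axis and vertical above 0.7 rad).
It fails at once if the capacitor or the strainer is dropped (moves faster than 0.75 m/s, a fall of some 30 mm, with no finger on it) ((linear speed of capacitor above 0.75 m/s and contact force between the fingers and capacitor below 0.05 N) or (linear speed of strainer above 0.75 m/s and contact force between the fingers and strainer below 0.05 N)).
It also fails if it takes over 72 s, if anything falls off the work surface, if the arm or the gripper's body presses on something with over 40 N, if the wrist force passes 120 N, or if a joint passes its speed limit or range.

## Working session

There is one attempt and no reset: what is moved stays moved. The work goes in short steps, Python scripts to look and compute and a tool call to move; the robot and the scene stay as the last step left them, time stands still between calls to the robot, and variables do not carry over. Pictures are saved under pics/ and viewed, at most 10 in all, crops included, and the job is handed in when it is done.

Besides the shell and the picture viewer there is one more tool, called after "Call:" by a JSON object that holds its "op" and its "data", one argument or row to a line. move_arm: Moves the arm, as the interface text tells. Its arguments: {"type":"object","properties":{"plan":{"type":"array","items":{"type":"array","items":{"type":"number"}}},"force":{"type":"number"}},"required":["plan"]}

```bash
mkdir -p pics
python3 - <<'E'
from plant import *
import cv2
s=read_state();print(s['t'],s['tool_pos'],s['orientation'],s['opening'],s['force'],tips_ahead)
for n in ['top','side']:
    c=read_camera(n);cv2.imwrite(f'pics/{n}0.png',c['frame'][:,:,::-1])
    R=cv2.Rodrigues(c['rvec'])[0];print(n,c['fx'],c['cx'],c['cy'],c['distortion'],-R.T@c['tvec'],R[2])
    print((c['z_map']>0).mean())
E
```

```text
0.0 [0.14521209 0.5816241  0.22859576] [-3.83485500e-01 -3.11769722e+00  2.72060817e-03] 0.09292732493277137 [-0.32304955  0.65126931 -0.16734554] 0.011
top 587.5039605710318 320.6539323759024 234.60861436833082 [-0.05725231  0.          0.          0.          0.        ] [ 0.47049682 -0.03641502  0.90568789] [ 0.0470673  -0.0277434  -0.99850637]
0.9961197916666666
side 491.1609363627164 327.71217146112554 236.39275752169078 [0.01433674 0.         0.         0.         0.        ] [0.46700064 0.66732165 0.57682444] [ 0.03146996 -0.80797544 -0.58837516]
0.995712890625
```

View pics/top0.png

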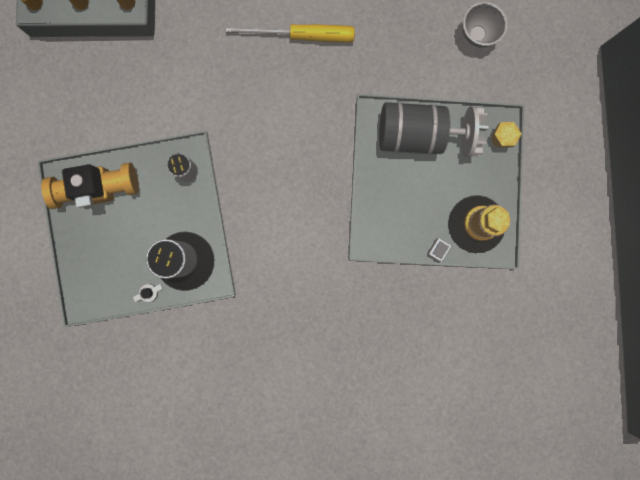

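View pics/side0.png

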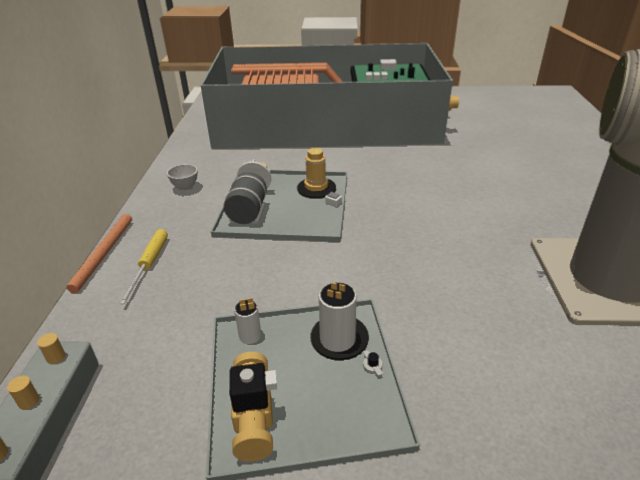

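The top view shows the valve's tray on the left (capacitor top at (167,258), pad around (185,260)) and the motor's tray on the right (strainer head at (495,220), pad around (478,224)). The side view agrees, and the bench between the trays is bare.

```bash
cat > h.py <<'E'
from plant import *
import cv2, numpy as np
def world(n):
    c=read_camera(n);K=np.array([[c['fx'],0,c['cx']],[0,c['fy'],c['cy']],[0,0,1]])
    R=cv2.Rodrigues(np.array(c['rvec']))[0]
    uv=np.stack(np.meshgrid(np.arange(640.),np.arange(480.)),-1).reshape(-1,1,2)
    r=cv2.undistortPoints(uv,K,np.array(c['distortion'])).reshape(-1,2)
    d=np.c_[r,np.ones(len(r))]
    rays=(d@R).reshape(480,640,3); C=-R.T@np.array(c['tvec']).ravel()
    P=C+rays*c['z_map'][...,None]
    P[c['z_map']==0]=np.nan
    return c,P,rays,C
def plane(rays,C,z): return C+rays*((z-C[2])/rays[...,2])[...,None]
def circ(p):  # least squares circle
    A=np.c_[2*p,np.ones(len(p))];s=np.linalg.lstsq(A,(p**2).sum(1),rcond=None)[0]
    return s[:2],np.sqrt(s[2]+s[:2]@s[:2])
def report(n,cents):
    c,P,rays,C=world(n); g=cv2.cvtColor(c['frame'],cv2.COLOR_RGB2HSV); v=g[...,2]
    for name,xy in cents.items():
        near=np.hypot(P[...,0]-xy[0],P[...,1]-xy[1])<.075
        Q=plane(rays,C,.010)
        m=(near&(np.abs(P[...,2]-.010)<.006)&(v<50)).astype(np.uint8)
        k,l,st,_=cv2.connectedComponentsWithStats(m);j=1+np.argmax(st[1:,4]);m=(l==j)
        (ec,er)=cv2.minEnclosingCircle(Q[m][:,:2].astype(np.float32)*1000)
        print(n,name,'pad minEnc',np.round(ec,1),round(er,1),m.sum())
        for lo,hi in [(.03,.05),(.05,.07),(.07,.078),(.08,.09),(.089,.093),(.093,.099),(.098,.104)]:
            s=near&(P[...,2]>lo)&(P[...,2]<hi)
            if s.sum()>40:
                p=P[s][:,:2]*1000; cc,r=circ(p);ec,er=cv2.minEnclosingCircle(p.astype(np.float32))
                print('  z',lo,hi,s.sum(),'fit',cc.round(1),r.round(1),'enc',np.round(ec,1),round(er,1),'zmed',np.median(P[s][:,2]).round(4))
E
python3 - <<'E'
from h import *
c,P,rays,C=world('top')
Q=plane(rays,C,.01)
print(P[260,205],P[224,460],P[400,300])
C0={'cap':Q[260,185,:2],'str':Q[224,478,:2]}
print(C0)
report('top',C0);report('side',C0)
# tray orientation: edge of tray by depth/colour
for n,(u,v) in {'valve':(130,230),'motor':(420,190)}.items():
    f=c['frame'].astype(int);sat=f[...,1]-f[...,0]
    m=((sat>5)&(P[...,2]<.02)).astype(np.uint8)
    l=cv2.connectedComponents(m)[1]; p=Q[l==l[v,u]][:,:2]
    print(n,cv2.minAreaRect((p*1000).astype(np.float32)))
E
```

```text
[0.47392367 0.11506531 0.00634929] [ 0.52931901 -0.2763307   0.01044646] [ 0.25914021 -0.02990856 -0.00349526]
{'cap': array([0.47387991, 0.14482059]), 'str': array([ 0.52940884, -0.3046725 ])}
top cap pad minEnc [460.7 142.4] 38.9 670
  z 0.03 0.05 91 fit [475.8 153.3] 26.7 enc [475.1 148.2] 26.5 zmed 0.0396
  z 0.05 0.07 93 fit [475.9 153.4] 26.8 enc [475.  147.3] 26.2 zmed 0.059
  z 0.08 0.09 49 fit [475.9 153.2] 26.6 enc [476.3 143.5] 25.0 zmed 0.086
  z 0.093 0.099 166 fit [475.9 152.6] 23.8 enc [475.9 153.8] 27.5 zmed 0.098
  z 0.098 0.104 1066 fit [475.9 153.1] 18.9 enc [475.9 153.4] 26.9 zmed 0.1009
top str pad minEnc [ 507.7 -291.1] 2.8 6
  z 0.03 0.05 116 fit [ 531.1 -309.5] 22.4 enc [ 530.6 -305.2] 21.9 zmed 0.0393
  z 0.05 0.07 98 fit [ 531.2 -310. ] 23.1 enc [ 530.2 -300.4] 20.7 zmed 0.0596
  z 0.07 0.078 59 fit [ 530.9 -307.7] 21.8 enc [ 531.4 -307.3] 22.9 zmed 0.0759
  z 0.08 0.09 235 fit [ 531.2 -308.3] 19.1 enc [ 530.3 -307.3] 22.1 zmed 0.0819
  z 0.089 0.093 47 fit [ 530.9 -306.2] 13.9 enc [ 530.7 -307.9] 17.6 zmed 0.0921
  z 0.093 0.099 381 fit [ 531.2 -307.6] 11.5
[... 576 characters left out ...]
6] 19.8 enc [474.6 154.8] 27.5 zmed 0.1027
side str pad minEnc [ 529.7 -300.2] 44.5 298
  z 0.03 0.05 161 fit [ 530.8 -307.2] 21.0 enc [ 529.9 -304. ] 22.0 zmed 0.0402
  z 0.05 0.07 152 fit [ 530.7 -305.3] 19.3 enc [ 530.7 -300.9] 20.3 zmed 0.06
  z 0.07 0.078 60 fit [ 531.  -307.6] 21.1 enc [ 531.4 -301.6] 21.5 zmed 0.074
  z 0.08 0.09 114 fit [ 530.4 -304.2] 16.3 enc [ 530.6 -303.3] 21.8 zmed 0.0833
  z 0.093 0.099 100 fit [ 531.  -306.9] 12.6 enc [ 532.1 -307.3] 18.2 zmed 0.0969
valve ((506.68017578125, -72.40716552734375), (764.3912353515625, 1023.7198486328125), 0.7253687977790833)
motor ((506.68017578125, -72.40716552734375), (764.3912353515625, 1023.7198486328125), 0.7253687977790833)
```

Run:
```python
from h import *
for n in ['top','side']:
    c,P,rays,C=world(n);Q=plane(rays,C,.01);v=c['frame'].max(2)
    for nm,xy in {'valve':(.472,.1486),'motor':(.530,-.301)}.items():
        d=np.hypot(Q[...,0]-xy[0],Q[...,1]-xy[1])
        print(n,nm,'grey tray',np.median(v[(d>.055)&(d<.06)]),'pad',np.percentile(v[d<.04],[5,30]))
        for th in (35,50,70):
            m=((d<.06)&(v<th)&(P[...,2]<.03)).astype(np.uint8)
            k,l,st,_=cv2.connectedComponentsWithStats(m);m=l==1+np.argmax(st[1:,4])
            h=cv2.convexHull((Q[m][:,:2]*1000).astype(np.float32))[:,0]
            cc=np.array(xy)*1000;r=45
            for _ in range(8):
                e=np.hypot(*(h-cc).T);s=abs(e-45)<max(2,6-_)
                if s.sum()<5:break
                cc,r=circ(h[s])
            print('  ',th,m.sum(),'hullfit',np.round(cc,1),round(float(r),1),s.sum(),'enc',cv2.minEnclosingCircle(h))
```

```text
top valve grey tray 145.0 pad [43. 50.]Traceback (most recent call last):
  File "<stdin>", line 9, in <module>
    return _wrapfunc(a, 'argmax', axis=axis, out=out, **kwds)
    return bound(*args, **kwds)
ValueError: attempt to get argmax of an empty sequence
```

Run:
```python
from h import *
for n in ['top','side']:
    c,P,rays,C=world(n);Q=plane(rays,C,.01);v=c['frame'].max(2)
    for nm,xy in {'valve':(.472,.1486),'motor':(.530,-.301)}.items():
        d=np.hypot(Q[...,0]-xy[0],Q[...,1]-xy[1])
        for th in (60,75,90):
            m=((d<.06)&(v<th)&(P[...,2]<.025)).astype(np.uint8)
            k,l,st,_=cv2.connectedComponentsWithStats(m);m=l==1+np.argmax(st[1:,4])
            h=cv2.convexHull((Q[m][:,:2]*1000).astype(np.float32))[:,0]
            cc=np.array(xy)*1000;r=45
            for _ in range(8):
                e=np.hypot(*(h-cc).T);s=abs(e-45)<max(2,6-_)
                if s.sum()<5:break
                cc,r=circ(h[s])
            ec,er=cv2.minEnclosingCircle(h)
            print(n,nm,th,m.sum(),'hullfit',np.round(cc,1),round(float(r),1),s.sum(),'enc',np.round(ec,1),round(er,1))
```

```text
top valve 60 1278 hullfit [472.6 145.6] 43.2 29 enc [472.5 145.6] 43.5
top valve 75 1384 hullfit [472.6 145.8] 43.8 51 enc [472.9 145.5] 44.1
top valve 90 1449 hullfit [472.7 145.9] 44.3 51 enc [472.7 145.6] 44.7
top motor 60 1186 hullfit [ 529.5 -302.2] 43.3 29 enc [ 529.6 -302. ] 43.7
top motor 75 1312 hullfit [ 529.4 -302.2] 43.9 45 enc [ 529.6 -301.9] 44.4
top motor 90 1400 hullfit [ 529.3 -302.1] 44.5 39 enc [ 529.4 -302. ] 45.1
side valve 60 872 hullfit [471.7 148.6] 44.4 47 enc [471.3 148.5] 45.2
side valve 75 926 hullfit [471.6 148.7] 44.7 49 enc [472.  148.6] 45.9
side valve 90 958 hullfit [471.7 148.8] 44.9 50 enc [471.8 148.6] 46.3
side motor 60 326 hullfit [ 528.9 -300.1] 44.3 14 enc [ 528.9 -300.3] 45.4
side motor 75 348 hullfit [ 529.8 -300.6] 44.7 21 enc [ 529.9 -300.5] 45.9
side motor 90 381 hullfit [ 529.5 -300.2] 45.0 22 enc [ 528.4 -299.8] 47.5
```

Run:
```python
from h import *
pts=np.concatenate([world(n)[1].reshape(-1,3) for n in('top','side')])
pts=pts[~np.isnan(pts[:,0])]
for nm,xy in {'valve':(.4755,.1535),'motor':(.531,-.308),'mid':(.47,-.06)}.items():
    print(nm)
    d=pts[:,:2]-xy
    far=np.hypot(*d.T)>.032
    for y0 in range(-130,131,20):
        row=[]
        for x0 in range(-130,131,20):
            s=far&(abs(d[:,0]*1000-x0)<=10)&(abs(d[:,1]*1000-y0)<=10)
            row.append(int(1000*np.percentile(pts[s,2],98)) if s.sum()>3 else -99)
        print(y0,row)
```

```text
valve
-130 [2, 3, 2, 2, 2, 3, 2, 2, 3, 2, 2, 2, 2, 2]
-110 [2, 3, 2, 2, 2, 2, 2, 2, 2, 2, 3, 2, 2, 2]
-90 [3, 2, 2, 2, 15, 10, 2, 2, 2, 2, 2, 3, 2, 2]
-70 [2, 2, 2, 3, 16, 15, 14, 14, 14, 15, 14, 2, 2, 2]
-50 [3, 3, 3, 15, 14, 10, 11, 12, 7, 7, 15, 15, 15, 15]
-30 [3, 2, 2, 15, 12, 12, 12, 12, 12, 6, 7, 7, 6, 66]
-10 [3, 3, 3, 15, 12, 13, -99, -99, 12, 10, 7, 7, 63, 78]
10 [2, 2, 2, 15, 12, 12, -99, -99, 12, 7, 6, 6, 20, 67]
30 [3, 2, 2, 15, 20, 12, 13, 12, 12, 6, 6, 6, 6, 6]
50 [2, 3, 14, 15, 28, 13, 6, 7, 6, 6, 6, 6, 5, 6]
70 [3, 3, 16, 14, 15, 7, 7, 6, 6, 6, 7, 43, 55, 55]
90 [3, 3, 16, 6, 7, 7, 7, 6, 6, 7, 7, 30, 48, 51]
110 [3, 3, 16, 7, 7, 6, 7, 6, 6, 7, 77, 83, 84, 84]
130 [3, 3, 15, 7, 7, 7, 7, 7, 7, 6, 78, 84, 90, 84]
motor
-130 [3, 2, 2, 3, 2, 2, 3, 2, 3, 3, 2, 2, 2, 2]
-110 [2, 2, 2, 2, 2, 3, 2, 2, 2, 2, 2, 2, 2, 2]
-90 [2, 3, 2, 2, 2, 2, 2, 2, 3, 3, 2, 2, 3, 2]
-70 [2, 2, 2, 2, 11, 13, 15, 14, 14, 15, 16, 15, 15, 15]
-50 [3, 2, 2, 15, 14, 15, 13, 12, 11, 8, 7, 6, 40, 41]
-30 [2, 2, 3, 15, 6, 12, 11, -99, 10, 7, 7, 6, 41, 42]
-10 [3, 2, 2, 15, 11, 12, -99, -99, 12, 11, 6, 
[... 359 characters left out ...]
, 6, 6, 6, 73, 81]
mid
-130 [2, 3, 2, 3, 3, 2, 14, 15, 6, 6, 7, 6, 6, 6]
-110 [3, 2, 3, 2, 3, 3, 2, 15, 7, 6, 6, 7, 7, 6]
-90 [2, 2, 3, 2, 2, 3, 2, 15, 6, 6, 6, 6, 6, 6]
-70 [3, 2, 2, 2, 2, 2, 2, 15, 6, 7, 6, 6, 6, 6]
-50 [2, 3, 2, 2, 3, 3, 2, 15, 15, 15, 15, 15, 15, 15]
-30 [3, 2, 2, 2, 2, 2, 2, 2, 2, 3, 2, 2, 2, 2]
-10 [2, 2, 2, 3, 3, 2, -99, -99, 2, 2, 2, 3, 2, 2]
10 [2, 2, 2, 2, 2, 2, -99, -99, 3, 3, 2, 2, 2, 2]
30 [3, 2, 2, 2, 2, 2, 3, 2, 2, 3, 2, 2, 3, 2]
50 [3, 2, 2, 2, 2, 3, 3, 2, 2, 2, 2, 2, 2, 3]
70 [2, 3, 3, 3, 2, 2, 3, 2, 2, 3, 3, 2, 2, 2]
90 [2, 3, 3, 2, 2, 2, 2, 2, 2, 2, 2, 2, 2, 2]
110 [3, 2, 2, 2, 2, 3, 2, 2, 2, 2, 3, 2, 2, 2]
130 [3, 2, 2, 2, 15, 15, 14, 7, 2, 2, 2, 2, 3, 2]
```

Call:
{"op": "move_arm", "data": {
  "plan": [
    [0, 0, -0.78, 0, 0, 0, 93],
    [0, 0, -0.78, 0, 0, 0, 93],
    [0, 0, -0.78, 0, 0, 0, 93],
    [0, 0, 0, -0.75, -1, 0, 93],
    [0, 0, 0, -0.75, -1, 0, 93],
    [0, 0, 0, -0.75, -1, 0, 93],
    [0, 0, 0, -0.75, -1, 0, 93],
    [0, 0, 0, -0.75, -1, 0, 93],
    [0, 0, 0, -0.75, -1, 0, 93],
    [0, 0, 0, -0.75, -1, 0, 93]
  ],
  "force": 20
}}

```text
t: 1.5
tool_pos: [0.2773, 0.4061, 0.2298]
orientation: [-0.001, 3.141, 0.001]
force: [-0.3, 0.7, -0.5]
opening: 0.093
gripper_force: 0.0
```

```bash
cat > g.py <<'E'
import sys,numpy as np
from plant import read_state
from scipy.spatial.transform import Rotation as Ro
s=read_state();R=Ro.from_rotvec(s['orientation']);M=R.as_matrix()
print('t',round(s['t'],2),'pos',np.round(s['tool_pos'],4),'open',round(s['opening'],4),'F',np.round(s['force'],1),'grip',s['gripper_force'],'q6',round(s['q'][5],2))
T=np.array([[-1,0,0],[0,1,0],[0,0,-1.]])
print('turn units',np.round(np.degrees(Ro.from_matrix(M.T@T).as_rotvec())/6,2))
for a in sys.argv[1:]:
    p=np.array(eval(a));print(a,'shift units',np.round(M.T@(p-s['tool_pos'])/.025,2))
E
python3 g.py .4755,.1535,.17
```

```text
t 1.5 pos [0.2773 0.4061 0.2298] open 0.093 F [-0.3  0.7 -0.5] grip 0.0 q6 -0.7
turn units [0. 0. 0.]
.4755,.1535,.17 shift units [ -7.92 -10.11   2.39]
```

Call:
{"op": "move_arm", "data": {
  "plan": [
    [0, 0, 0, -0.88, -1, 0.2, 93],
    [0, 0, 0, -0.88, -1, 0.2, 93],
    [0, 0, 0, -0.88, -1, 0.2, 93],
    [0, 0, 0, -0.88, -1, 0.2, 93],
    [0, 0, 0, -0.88, -1, 0.2, 93],
    [0, 0, 0, -0.88, -1, 0.2, 93],
    [0, 0, 0, -0.88, -1, 0.3, 93],
    [0, 0, 0, -0.88, -1, 0.3, 93],
    [0, 0, 0, -0.88, -1, 0.3, 93],
    [0, 0, 0, 0, -1, 0.2, 93]
  ]
}}

```text
t: 2.5
tool_pos: [0.4765, 0.1557, 0.1718]
orientation: [0.001, 3.141, -0.0]
force: [0.1, 1.0, 0.5]
opening: 0.0931
gripper_force: 0.0
```

```bash
python3 g.py .4755,.1535,.067
```

```text
t 2.5 pos [0.4765 0.1557 0.1718] open 0.0931 F [0.1 1.  0.5] grip 0.0 q6 -1.36
turn units [-0.    0.01 -0.01]
.4755,.1535,.067 shift units [ 0.04 -0.09  4.19]
```

Call:
{"op": "move_arm", "data": {
  "plan": [
    [0, 0, 0, 0.04, -0.05, 0.8, 93],
    [0, 0, 0, 0, 0, 0.8, 93],
    [0, 0, 0, 0, 0, 0.8, 93],
    [0, 0, 0, 0, 0, 0.7, 93],
    [0, 0, 0, 0, 0, 0.6, 93],
    [0, 0, 0, 0, 0, 0.5, 93],
    [0, 0, 0, 0, 0, 0, 93],
    [0, 0, 0, 0, 0, 0, 40],
    [0, 0, 0, 0, 0, 0, 40],
    [0, 0, 0, 0, 0, 0, 40]
  ],
  "force": 20
}}

```text
t: 3.5
tool_pos: [0.4745, 0.1562, 0.0682]
orientation: [-0.0, 3.14, 0.001]
force: [-0.5, -0.5, -0.0]
opening: 0.074
gripper_force: 0.0
```

Call:
{"op": "move_arm", "data": {
  "plan": [
    [0, 0, 0, 0, 0, 0, 40],
    [0, 0, 0, 0, 0, 0, 40],
    [0, 0, 0, 0, 0, 0, 40],
    [0, 0, 0, 0, 0, 0, 40],
    [0, 0, 0, 0, 0, 0, 40],
    [0, 0, 0, 0, 0, 0, 40],
    [0, 0, 0, 0, 0, -0.2, 40],
    [0, 0, 0, 0, 0, -0.4, 40],
    [0, 0, 0, 0, 0, -0.5, 40],
    [0, 0, 0, 0, 0, -0.6, 40]
  ]
}}

```text
t: 4.5
tool_pos: [0.4735, 0.156, 0.1106]
orientation: [0.001, -3.141, 0.0]
force: [-0.6, -0.2, -2.0]
opening: 0.0539
gripper_force: 20.0
```

```bash
python3 g.py .46,-.05,.12
```

```text
t 4.5 pos [0.4735 0.156  0.1106] open 0.0539 F [-0.6 -0.2 -2. ] grip 19.999010860919952 q6 -1.36
turn units [-0.   -0.01  0.  ]
.46,-.05,.12 shift units [ 0.54 -8.24 -0.38]
```

Call:
{"op": "move_arm", "data": {
  "plan": [
    [0, 0, 0, 0, -0.4, -0.3, 40],
    [0, 0, 0, 0.1, -0.8, -0.1, 40],
    [0, 0, 0, 0.1, -1, 0, 40],
    [0, 0, 0, 0.1, -1, 0, 40],
    [0, 0, 0, 0.1, -1, 0, 40],
    [0, 0, 0, 0.1, -1, 0, 40],
    [0, 0, 0, 0, -1, 0, 40],
    [0, 0, 0, 0, -0.9, 0, 40],
    [0, 0, 0, 0, -0.7, 0, 40],
    [0, 0, 0, 0, -0.4, 0, 40]
  ]
}}

```text
t: 5.5
tool_pos: [0.4613, -0.0509, 0.1203]
orientation: [0.002, 3.141, -0.001]
force: [0.6, 0.2, -1.7]
opening: 0.0538
gripper_force: 20.0
```

```bash
python3 g.py .46,-.05,.058
```

```text
t 5.5 pos [ 0.4613 -0.0509  0.1203] open 0.0538 F [ 0.6  0.2 -1.7] grip 19.99911993741989 q6 -1.79
turn units [-0.01  0.01 -0.01]
.46,-.05,.058 shift units [0.05 0.04 2.49]
```

Call:
{"op": "move_arm", "data": {
  "plan": [
    [0, 0, 0, 0, 0, 0.4, 40],
    [0, 0, 0, 0, 0, 0.5, 40],
    [0, 0, 0, 0, 0, 0.5, 40],
    [0, 0, 0, 0, 0, 0.4, 40],
    [0, 0, 0, 0, 0, 0.3, 40],
    [0, 0, 0, 0, 0, 0.2, 40],
    [0, 0, 0, 0, 0, 0.1, 40],
    [0, 0, 0, 0, 0, 0.05, 40],
    [0, 0, 0, 0, 0, 0, 40],
    [0, 0, 0, 0, 0, 0, 40]
  ]
}}

```text
t: 6.5
tool_pos: [0.4617, -0.0491, 0.0588]
orientation: [-0.0, 3.141, -0.0]
force: [0.9, -0.1, -1.8]
opening: 0.0536
gripper_force: 20.0
```

```bash
python3 g.py .46,-.05,.058
```

```text
t 6.5 pos [ 0.4617 -0.0491  0.0588] open 0.0536 F [ 0.9 -0.1 -1.8] grip 19.999001026153564 q6 -1.79
turn units [-0.    0.01  0.  ]
.46,-.05,.058 shift units [ 0.07 -0.03  0.03]
```

Call:
{"op": "move_arm", "data": {
  "plan": [
    [0, 0, 0, 0, 0, 0.03, 40],
    [0, 0, 0, 0, 0, 0.03, 40],
    [0, 0, 0, 0, 0, 0, 40],
    [0, 0, 0, 0, 0, 0, 40],
    [0, 0, 0, 0, 0, 0, 40],
    [0, 0, 0, 0, 0, 0, 40],
    [0, 0, 0, 0, 0, 0, 40],
    [0, 0, 0, 0, 0, 0, 40],
    [0, 0, 0, 0, 0, 0, 40],
    [0, 0, 0, 0, 0, 0, 40]
  ]
}}

```text
t: 7.5
tool_pos: [0.4617, -0.0492, 0.0575]
orientation: [-0.0, 3.141, -0.0]
force: [-1.7, -0.0, 5.6]
opening: 0.0534
gripper_force: 20.0
```

Call:
{"op": "move_arm", "data": {
  "plan": [
    [0, 0, 0, 0, 0, 0, 60],
    [0, 0, 0, 0, 0, 0, 70],
    [0, 0, 0, 0, 0, 0, 93],
    [0, 0, 0, 0, 0, 0, 93],
    [0, 0, 0, 0, 0, 0, 93],
    [0, 0, 0, 0, 0, 0, 93],
    [0, 0, 0, 0, 0, -0.6, 93],
    [0, 0, 0, 0, 0, -1, 93],
    [0, 0, 0, 0, 0, -1, 93],
    [0, 0, 0, 0, 0, -1, 93]
  ]
}}

```text
t: 8.5
tool_pos: [0.4611, -0.049, 0.1477]
orientation: [0.0, -3.141, -0.0]
force: [0.2, -0.3, 0.5]
opening: 0.0928
gripper_force: 0.0
```

```bash
python3 g.py .531,-.308,.17 .531,-.308,.054
```

```text
t 8.5 pos [ 0.4611 -0.049   0.1477] open 0.0928 F [ 0.2 -0.3  0.5] grip 0.0 q6 -1.79
turn units [ 0. -0.  0.]
.531,-.308,.17 shift units [ -2.79 -10.36  -0.89]
.531,-.308,.054 shift units [ -2.79 -10.36   3.75]
```

Call:
{"op": "move_arm", "data": {
  "plan": [
    [0, 0, 0, -0.3, -1, -0.5, 93],
    [0, 0, 0, -0.3, -1, -0.4, 93],
    [0, 0, 0, -0.3, -1, 0, 93],
    [0, 0, 0, -0.3, -1, 0, 93],
    [0, 0, 0, -0.3, -1, 0, 93],
    [0, 0, 0, -0.3, -1, 0, 93],
    [0, 0, 0, -0.3, -1, 0, 93],
    [0, 0, 0, -0.3, -1, 0, 93],
    [0, 0, 0, -0.3, -1, 0, 93],
    [0, 0, 0, -0.1, -1, 0, 93]
  ]
}}

```text
t: 9.5
tool_pos: [0.5318, -0.3, 0.1691]
orientation: [-0.001, 3.142, 0.0]
force: [-0.4, -0.2, -0.5]
opening: 0.0932
gripper_force: 0.0
```

```bash
python3 g.py .531,-.308,.054
python3 - <<'E'
from h import *
report('top',{'cap':(.461,-.05)})
E
```

```text
t 9.5 pos [ 0.5318 -0.3     0.1691] open 0.0932 F [-0.4 -0.2 -0.5] grip 0.0 q6 -2.17
turn units [0. 0. 0.]
.531,-.308,.054 shift units [ 0.03 -0.32  4.61]Traceback (most recent call last):
  File "<stdin>", line 2, in <module>
  File "h.py", line 23, in report
    k,l,st,_=cv2.connectedComponentsWithStats(m);j=1+np.argmax(st[1:,4]);m=(l==j)
                                                     ~~~~~~~~~^^^^^^^^^^
    return _wrapfunc(a, 'argmax', axis=axis, out=out, **kwds)
    return bound(*args, **kwds)
ValueError: attempt to get argmax of an empty sequence
```

Call:
{"op": "move_arm", "data": {
  "plan": [
    [0, 0, 0, 0, -0.25, 0.5, 93],
    [0, 0, 0, 0, 0, 0.8, 93],
    [0, 0, 0, 0, 0, 0.8, 93],
    [0, 0, 0, 0, 0, 0.8, 93],
    [0, 0, 0, 0, 0, 0.7, 93],
    [0, 0, 0, 0, 0, 0.5, 93],
    [0, 0, 0, 0, 0, 0.3, 93],
    [0, 0, 0, 0, 0, 0.2, 93],
    [0, 0, 0, 0, 0, 0, 40],
    [0, 0, 0, 0, 0, 0, 35]
  ],
  "force": 25
}}

```text
t: 10.55
tool_pos: [0.5318, -0.3056, 0.0551]
orientation: [-0.0, 3.141, -0.001]
force: [-0.9, -0.4, -0.3]
opening: 0.0813
gripper_force: 0.0
```

Call:
{"op": "move_arm", "data": {
  "plan": [
    [0, 0, 0, 0, 0, 0, 35],
    [0, 0, 0, 0, 0, 0, 35],
    [0, 0, 0, 0, 0, 0, 35],
    [0, 0, 0, 0, 0, 0, 35],
    [0, 0, 0, 0, 0, 0, 35],
    [0, 0, 0, 0, 0, 0, 35],
    [0, 0, 0, 0, 0, 0, 35],
    [0, 0, 0, 0, 0, 0, 35],
    [0, 0, 0, 0, 0, 0, 35],
    [0, 0, 0, 0, 0, 0, 35]
  ]
}}

```text
t: 11.55
tool_pos: [0.5316, -0.3057, 0.0547]
orientation: [-0.0, 3.141, -0.001]
force: [0.1, -4.9, 3.2]
opening: 0.0439
gripper_force: 25.0
```

Call:
{"op": "move_arm", "data": {
  "plan": [
    [0, 0, 0, 0, 0, -0.2, 35],
    [0, 0, 0, 0, 0, -0.4, 35],
    [0, 0, 0, 0, 0, -0.7, 35],
    [0, 0, 0, 0, 0, -0.8, 35],
    [0, 0, 0, 0, 0, -0.8, 35],
    [0, 0, 0, 0, 0.2, -0.8, 35],
    [0, 0, 0, 0, 0.4, -0.8, 35],
    [0, 0, 0, 0.1, 0.7, -0.7, 35],
    [0, 0, 0, 0.2, 0.9, -0.5, 35],
    [0, 0, 0, 0.2, 1, -0.3, 35]
  ]
}}

```text
t: 12.55
tool_pos: [0.5187, -0.2243, 0.2057]
orientation: [0.0, 3.141, 0.001]
force: [0.5, 0.6, -4.8]
opening: 0.0435
gripper_force: 25.0
```

```bash
python3 g.py .4725,.147,.20
python3 - <<'E'
from h import *
c,P,_,_=world('top')
s=(np.hypot(P[...,0]-.461,P[...,1]+.05)<.06)&(abs(P[...,2]-.09)<.005)
print(s.sum(),cv2.minEnclosingCircle((P[s][:,:2]*1000).astype(np.float32)))
cv2.imwrite('pics/mid.png',c['frame'][:,:,::-1])
E
```

```text
t 12.55 pos [ 0.5187 -0.2243  0.2057] open 0.0435 F [ 0.5  0.6 -4.8] grip 24.992298781871796 q6 -2.07
turn units [ 0.  0. -0.]
.4725,.147,.20 shift units [ 1.85 14.85  0.23]
1128 ((463.508544921875, -48.990840911865234), 26.89221954345703)
```

View pics/mid.png

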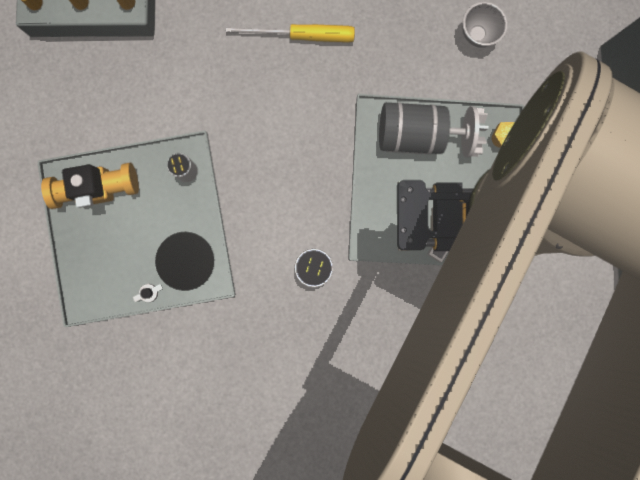

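The capacitor stands upright on the bench at pixel (313,268). The valve's pad is bare, centred on about (185,261), and the strainer hangs in the gripper on the right.

Call:
{"op": "move_arm", "data": {
  "plan": [
    [0, 0, 0, 0.2, 1, 0, 35],
    [0, 0, 0, 0.2, 1, 0, 35],
    [0, 0, 0, 0.2, 1, 0, 35],
    [0, 0, 0, 0.2, 1, 0, 35],
    [0, 0, 0, 0.2, 1, 0, 35],
    [0, 0, 0, 0.2, 1, 0, 35],
    [0, 0, 0, 0.2, 1, 0, 35],
    [0, 0, 0, 0.2, 1, 0, 35],
    [0, 0, 0, 0.1, 1, 0, 35],
    [0, 0, 0, 0.1, 1, 0, 35]
  ]
}}

```text
t: 13.6
tool_pos: [0.4728, 0.0261, 0.2043]
orientation: [0.001, -3.14, -0.001]
force: [-0.2, -0.3, -4.1]
opening: 0.0437
gripper_force: 25.0
```

Call:
{"op": "move_arm", "data": {
  "plan": [
    [0, 0, 0, 0, 1, 0, 35],
    [0, 0, 0, 0, 1, 0, 35],
    [0, 0, 0, 0, 0.9, 0.2, 35],
    [0, 0, 0, 0, 0.7, 0.4, 35],
    [0, 0, 0, 0, 0.4, 0.5, 35],
    [0, 0, 0, 0, 0.2, 0.5, 35],
    [0, 0, 0, 0, 0, 0.5, 35],
    [0, 0, 0, 0, 0, 0.5, 35],
    [0, 0, 0, 0, 0, 0.3, 35],
    [0, 0, 0, 0, 0, 0, 35]
  ]
}}

```text
t: 14.6
tool_pos: [0.4728, 0.1289, 0.1302]
orientation: [-0.001, -3.139, 0.001]
force: [-1.4, -0.5, -3.6]
opening: 0.0435
gripper_force: 25.0
```

```bash
python3 g.py .4725,.1465,.0547
```

```text
t 14.6 pos [0.4728 0.1289 0.1302] open 0.0435 F [-1.4 -0.5 -3.6] grip 24.9925696849823 q6 -1.41
turn units [-0.01 -0.03 -0.01]
.4725,.1465,.0547 shift units [0.   0.7  3.02]
```

Call:
{"op": "move_arm", "data": {
  "plan": [
    [0, 0, 0, 0, 0.3, 0.3, 35],
    [0, 0, 0, 0, 0.3, 0.5, 35],
    [0, 0, 0, 0, 0.1, 0.5, 35],
    [0, 0, 0, 0, 0, 0.5, 35],
    [0, 0, 0, 0, 0, 0.5, 35],
    [0, 0, 0, 0, 0, 0.3, 35],
    [0, 0, 0, 0, 0, 0.15, 35],
    [0, 0, 0, 0, 0, 0.1, 35],
    [0, 0, 0, 0, 0, 0, 35],
    [0, 0, 0, 0, 0, 0, 35]
  ]
}}

```text
t: 15.6
tool_pos: [0.4742, 0.1472, 0.0612]
orientation: [-0.0, 3.141, 0.0]
force: [-0.8, 0.8, -4.5]
opening: 0.0438
gripper_force: 25.0
```

```bash
python3 g.py .4725,.1465,.0547
```

```text
t 15.6 pos [0.4742 0.1472 0.0612] open 0.0438 F [-0.8  0.8 -4.5] grip 24.9926894903183 q6 -1.37
turn units [0.   0.01 0.  ]
.4725,.1465,.0547 shift units [ 0.07 -0.03  0.26]
```

Call:
{"op": "move_arm", "data": {
  "plan": [
    [0, 0, 0, 0.05, 0, 0.06, 35],
    [0, 0, 0, 0, 0, 0.05, 35],
    [0, 0, 0, 0, 0, 0.05, 35],
    [0, 0, 0, 0, 0, 0.05, 35],
    [0, 0, 0, 0, 0, 0.03, 35],
    [0, 0, 0, 0, 0, 0.02, 35],
    [0, 0, 0, 0, 0, 0, 35],
    [0, 0, 0, 0, 0, 0, 35],
    [0, 0, 0, 0, 0, 0, 35],
    [0, 0, 0, 0, 0, 0, 35]
  ]
}}

```text
t: 16.6
tool_pos: [0.4726, 0.1472, 0.0547]
orientation: [-0.001, 3.141, -0.0]
force: [-4.2, -1.0, 5.1]
opening: 0.0435
gripper_force: 25.0
```

Contact is made with a push of about 9 N, so I release and rise.

Call:
{"op": "move_arm", "data": {
  "plan": [
    [0, 0, 0, 0, 0, 0, 50],
    [0, 0, 0, 0, 0, 0, 60],
    [0, 0, 0, 0, 0, 0, 93],
    [0, 0, 0, 0, 0, 0, 93],
    [0, 0, 0, 0, 0, 0, 93],
    [0, 0, 0, 0, 0, 0, 93],
    [0, 0, 0, 0, 0, 0, 93],
    [0, 0, 0, 0, 0, -0.6, 93],
    [0, 0, 0, 0, 0, -1, 93],
    [0, 0, 0, 0, 0, -1, 93]
  ]
}}

```text
t: 17.6
tool_pos: [0.4719, 0.1471, 0.1194]
orientation: [0.0, -3.14, 0.0]
force: [0.2, 0.1, 0.4]
opening: 0.093
gripper_force: 0.0
```

```bash
python3 g.py .4625,-.049,.16
```

```text
t 17.6 pos [0.4719 0.1471 0.1194] open 0.093 F [0.2 0.1 0.4] grip 0.0 q6 -1.37
turn units [-0.   -0.01  0.  ]
.4625,-.049,.16 shift units [ 0.38 -7.84 -1.62]
```

Call:
{"op": "move_arm", "data": {
  "plan": [
    [0, 0, 0, 0, 0, -1, 93],
    [0, 0, 0, 0, -0.8, -0.6, 93],
    [0, 0, 0, 0.1, -1, 0, 93],
    [0, 0, 0, 0.1, -1, 0, 93],
    [0, 0, 0, 0.1, -1, 0, 93],
    [0, 0, 0, 0.1, -1, 0, 93],
    [0, 0, 0, 0, -1, 0, 93],
    [0, 0, 0, 0, -1, 0, 93],
    [0, 0, 0, 0, -0.7, 0, 93],
    [0, 0, 0, 0, -0.35, 0, 93]
  ]
}}

```text
t: 18.6
tool_pos: [0.4625, -0.0504, 0.1591]
orientation: [0.002, 3.141, -0.0]
force: [0.0, -0.0, 0.1]
opening: 0.0924
gripper_force: 0.0
```

```bash
python3 g.py .4625,-.049,.0575
python3 - <<'E'
from h import *
for n in('top','side'):
    c,P,_,_=world(n)
    s=(np.hypot(P[...,0]-.4725,P[...,1]-.147)<.06)&(P[...,2]>.086)
    print(n,s.sum(),cv2.minEnclosingCircle((P[s][:,:2]*1000).astype(np.float32)) if s.any() else '')
cv2.imwrite('pics/side1.png',c['frame'][:,:,::-1])
E
```

```text
t 18.6 pos [ 0.4625 -0.0504  0.1591] open 0.0924 F [ 0.  -0.   0.1] grip 0.0 q6 -1.79
turn units [-0.    0.   -0.01]
.4625,-.049,.0575 shift units [-0.    0.06  4.07]
top 445 ((472.055908203125, 146.37913513183594), 17.061817169189453)
side 388 ((472.43792724609375, 148.02880859375), 17.448938369750977)
```

View pics/side1.png

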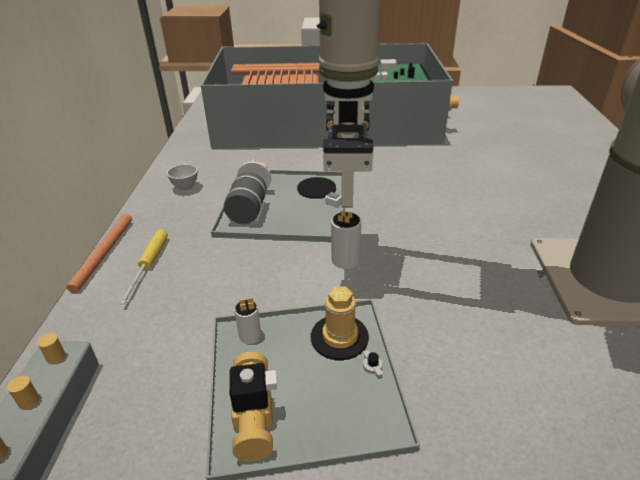

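The strainer stands centred on the valve's pad at pixel (340,335), and the capacitor is under the gripper at (346,240).

Call:
{"op": "move_arm", "data": {
  "plan": [
    [0, 0, 0, 0, 0.05, 0.6, 93],
    [0, 0, 0, 0, 0, 0.8, 93],
    [0, 0, 0, 0, 0, 0.8, 93],
    [0, 0, 0, 0, 0, 0.7, 93],
    [0, 0, 0, 0, 0, 0.6, 93],
    [0, 0, 0, 0, 0, 0.5, 93],
    [0, 0, 0, 0, 0, 0, 93],
    [0, 0, 0, 0, 0, 0, 40],
    [0, 0, 0, 0, 0, 0, 40],
    [0, 0, 0, 0, 0, 0, 40]
  ],
  "force": 20
}}

```text
t: 19.7
tool_pos: [0.4633, -0.0479, 0.0601]
orientation: [-0.0, 3.14, -0.001]
force: [-0.1, -0.9, 0.2]
opening: 0.0733
gripper_force: 0.0
```

Call:
{"op": "move_arm", "data": {
  "plan": [
    [0, 0, 0, 0, 0, 0, 40],
    [0, 0, 0, 0, 0, 0, 40],
    [0, 0, 0, 0, 0, 0, 40],
    [0, 0, 0, 0, 0, 0, 40],
    [0, 0, 0, 0, 0, 0, 40],
    [0, 0, 0, 0, 0, 0, 40],
    [0, 0, 0, 0, 0, 0, 40],
    [0, 0, 0, 0, 0, 0, 40],
    [0, 0, 0, 0, 0, 0, 40],
    [0, 0, 0, 0, 0, 0, 40]
  ]
}}

```text
t: 20.7
tool_pos: [0.4629, -0.048, 0.0595]
orientation: [-0.0, 3.141, -0.001]
force: [0.1, -1.7, 5.2]
opening: 0.0538
gripper_force: 20.0
```

Call:
{"op": "move_arm", "data": {
  "plan": [
    [0, 0, 0, 0, 0, -0.2, 40],
    [0, 0, 0, 0, 0, -0.5, 40],
    [0, 0, 0, 0, 0, -0.7, 40],
    [0, 0, 0, 0, -0.2, -0.8, 40],
    [0, 0, 0, -0.2, -0.5, -0.4, 40],
    [0, 0, 0, -0.3, -0.8, 0, 40],
    [0, 0, 0, -0.3, -1, 0, 40],
    [0, 0, 0, -0.3, -1, 0, 40],
    [0, 0, 0, -0.3, -1, 0, 40],
    [0, 0, 0, -0.3, -1, 0, 40]
  ]
}}

```text
t: 21.7
tool_pos: [0.5052, -0.187, 0.124]
orientation: [0.0, -3.141, -0.0]
force: [0.4, 0.5, -2.5]
opening: 0.054
gripper_force: 20.0
```

Call:
{"op": "move_arm", "data": {
  "plan": [
    [0, 0, 0, -0.3, -1, 0, 40],
    [0, 0, 0, -0.3, -1, 0, 40],
    [0, 0, 0, -0.2, -0.9, 0, 40],
    [0, 0, 0, -0.1, -0.7, 0, 40],
    [0, 0, 0, 0, -0.5, 0, 40],
    [0, 0, 0, 0, -0.2, 0.2, 40],
    [0, 0, 0, 0, 0, 0.3, 40],
    [0, 0, 0, 0, 0, 0.3, 40],
    [0, 0, 0, 0, 0, 0.2, 40],
    [0, 0, 0, 0, 0, 0, 40]
  ]
}}

```text
t: 22.7
tool_pos: [0.5269, -0.2915, 0.0976]
orientation: [0.002, -3.14, -0.002]
force: [0.3, 0.5, -3.3]
opening: 0.0537
gripper_force: 20.0
```

```bash
python3 g.py .5295,-.301,.0695
```

```text
t 22.7 pos [ 0.5269 -0.2915  0.0976] open 0.0537 F [ 0.3  0.5 -3.3] grip 19.995794892311096 q6 -2.16
turn units [ 0.01 -0.02  0.01]
.5295,-.301,.0695 shift units [-0.11 -0.38  1.12]
```

Call:
{"op": "move_arm", "data": {
  "plan": [
    [0, 0, 0, -0.1, -0.2, 0, 40],
    [0, 0, 0, 0, -0.2, 0.1, 40],
    [0, 0, 0, 0, 0, 0.2, 40],
    [0, 0, 0, 0, 0, 0.2, 40],
    [0, 0, 0, 0, 0, 0.2, 40],
    [0, 0, 0, 0, 0, 0.1, 40],
    [0, 0, 0, 0, 0, 0.1, 40],
    [0, 0, 0, 0, 0, 0, 40],
    [0, 0, 0, 0, 0, 0, 40],
    [0, 0, 0, 0, 0, 0, 40]
  ]
}}

```text
t: 23.7
tool_pos: [0.5303, -0.3029, 0.077]
orientation: [-0.001, 3.141, -0.0]
force: [0.1, -0.3, -1.8]
opening: 0.0534
gripper_force: 20.0
```

```bash
python3 g.py .5295,-.301,.0695
```

```text
t 23.7 pos [ 0.5303 -0.3029  0.077 ] open 0.0534 F [ 0.1 -0.3 -1.8] grip 19.995866417884827 q6 -2.17
turn units [-0.  0.  0.]
.5295,-.301,.0695 shift units [0.03 0.08 0.3 ]
```

Call:
{"op": "move_arm", "data": {
  "plan": [
    [0, 0, 0, 0, 0.05, 0.08, 40],
    [0, 0, 0, 0, 0, 0.06, 40],
    [0, 0, 0, 0, 0, 0.06, 40],
    [0, 0, 0, 0, 0, 0.05, 40],
    [0, 0, 0, 0, 0, 0.03, 40],
    [0, 0, 0, 0, 0, 0.02, 40],
    [0, 0, 0, 0, 0, 0, 40],
    [0, 0, 0, 0, 0, 0, 40],
    [0, 0, 0, 0, 0, 0, 40],
    [0, 0, 0, 0, 0, 0, 40]
  ]
}}

```text
t: 24.7
tool_pos: [0.5302, -0.3015, 0.0695]
orientation: [-0.0, 3.141, -0.0]
force: [-3.2, 2.2, 5.8]
opening: 0.0539
gripper_force: 20.0
```

Contact again, so I release, rise and back away toward the middle.

Call:
{"op": "move_arm", "data": {
  "plan": [
    [0, 0, 0, 0, 0, 0, 60],
    [0, 0, 0, 0, 0, 0, 70],
    [0, 0, 0, 0, 0, 0, 93],
    [0, 0, 0, 0, 0, 0, 93],
    [0, 0, 0, 0, 0, 0, 93],
    [0, 0, 0, 0, 0, 0, 93],
    [0, 0, 0, 0, 0, 0, 93],
    [0, 0, 0, 0, 0, -0.6, 93],
    [0, 0, 0, 0, 0, -1, 93],
    [0, 0, 0, 0, 0, -1, 93]
  ]
}}

```text
t: 25.7
tool_pos: [0.5299, -0.3014, 0.1356]
orientation: [0.0, -3.141, -0.0]
force: [-0.2, 0.0, 0.3]
opening: 0.0933
gripper_force: 0.0
```

Call:
{"op": "move_arm", "data": {
  "plan": [
    [0, 0, 0, 0, 0, -1, 93],
    [0, 0, 0, 0, 0, -1, 93],
    [0, 0, 0, 0, 0.5, -0.5, 93],
    [0, 0, 0, 0, 1, 0, 93],
    [0, 0, 0, 0, 1, 0, 93],
    [0, 0, 0, 0, 1, 0, 93],
    [0, 0, 0, 0, 1, 0, 93],
    [0, 0, 0, 0, 1, 0, 93],
    [0, 0, 0, 0, 1, 0, 93],
    [0, 0, 0, 0, 0.5, 0, 93]
  ]
}}

```text
t: 26.7
tool_pos: [0.5297, -0.124, 0.1968]
orientation: [0.003, -3.141, -0.001]
force: [0.0, 0.6, -0.6]
opening: 0.0931
gripper_force: 0.0
```

Call:
{"op": "move_arm", "data": {
  "plan": [
    [0, 0, 0, 0, 0.8, 0, 93],
    [0, 0, 0, 0, 0.8, 0, 93],
    [0, 0, 0, 0, 0.8, 0, 93],
    [0, 0, 0, 0, 0.5, 0, 93],
    [0, 0, 0, 0, 0, 0, 93],
    [0, 0, 0, 0, 0, 0, 93],
    [0, 0, 0, 0, 0, 0, 93],
    [0, 0, 0, 0, 0, 0, 93],
    [0, 0, 0, 0, 0, 0, 93],
    [0, 0, 0, 0, 0, 0, 93]
  ]
}}

```text
t: 27.7
tool_pos: [0.53, -0.0545, 0.1966]
orientation: [-0.001, -3.142, 0.0]
force: [0.2, -0.3, -0.1]
opening: 0.0929
gripper_force: 0.0
```

```bash
python3 g.py
python3 - <<'E'
from h import *
for n in('top','side'):
    c,P,_,_=world(n)
    for xy,z in(((.4725,.147),.086),((.5295,-.3015),.095)):
        s=(np.hypot(P[...,0]-xy[0],P[...,1]-xy[1])<.06)&(P[...,2]>z)&(P[...,2]<.12)
        print(n,s.sum(),np.median(P[s][:,2]),cv2.minEnclosingCircle((P[s][:,:2]*1000).astype(np.float32)) if s.any() else '')
    cv2.imwrite(f'pics/{n}2.png',c['frame'][:,:,::-1])
E
```

```text
t 27.7 pos [ 0.53   -0.0545  0.1966] open 0.0929 F [ 0.2 -0.3 -0.1] grip 0.0 q6 -1.77
turn units [-0. -0. -0.]
top 438 0.09504487996762967 ((472.2951354980469, 146.53192138671875), 16.889131546020508)
top 1143 0.10117797490372238 ((530.623291015625, -301.069091796875), 27.29836654663086)
side 391 0.09671096036110854 ((471.88922119140625, 148.6605224609375), 17.128801345825195)
side 153 0.10257402571395535 ((523.6715698242188, -295.07867431640625), 25.442928314208984)
```

View pics/side2.png

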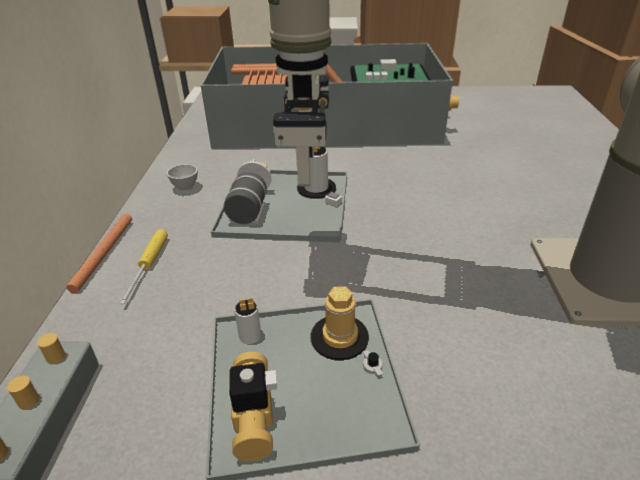

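Both parts stand upright and centred on their pads: the strainer at pixel (340,335), the capacitor at (318,185) partly hidden behind the gripper. The gripper is clear of both.

```bash
python3 -c "
from plant import close_job;print(close_job())"
```

```text
the job is handed in; nothing more can be done
None
```

I swapped the parts and handed the job in at 28 s of the 72 s allowed: the large capacitor is on the fan motor's pad and the strainer on the valve's, both upright and released, each within about 2 mm of its pad's centre by the cameras; the hand-in returned no verdict.

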